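# Quarter-turn the ball dish without losing the ball

### The arm

A 6-joint arm with a two-finger parallel gripper is mounted at the origin on a cart in front of the work surface, level with it; the furniture and walls round the work are solid. World frame = base frame: x ahead of the robot, y to its left, z up, the work surface at z = 0. Lengths are in m, angles in rad, forces in N, time in s.
With the tool pointing down it reaches from about 0.375 to 0.9 m from the base axis. Payload 3.1 kg.
Tool frame: the origin (TCP) lies between the finger pads; the fingertips stand 17 mm ahead of it and the grasp point (between the pads) lies 2 mm behind it (robot.nose_length is the distance from the TCP to the fingertips, in m); z points along the fingers, y is the line along which they close (so a half turn about z gives the same grasp; the last joint's range is limited). The gripper opens to 87 mm and grips with 3 to 60 N. Pads are 19 mm wide; open, the fingers measure 117 mm over their backs; the gripper's body (75 mm by 190 mm) begins 51 mm behind the grasp point.
Start: joints at [-1.389, 0.527, 1.433, -0, 1.181, -0.178], TCP at [0.22, -0.585, 0.24] pointing down, gripper open.
Joint ranges: [-3.08, 3.08], [-0.75, 2.2], [0.22, 2.44], [-1.43, 4.57], [0, 2.65], [-2.85, 2.85]. Speed limits (rad/s): [2.79, 2.79, 3.14, 3.14, 3.14, 3.14].

### API

Orientations are given as a unit quaternion [x, y, z, w].
In Python, from rig import robot, cams gives the robot as it stands.
- The arm moves only by the shell command python3 -m pendant 'ROWS' [FORCE]. ROWS is JSON, a list of rows, each an object with "jaw": the opening, from 0 (shut) to 1 (fully open); "linear": the shift along the tool's x, y, z in cm, a list of three; "twist": the turn about the tool's z in degrees. A call has 1 to 12 rows; each row shifts and turns the commanded pose from where the row before left it, along the tool's axes as they then stand; what a row does not reach is not made up. A row lasts 1/12 s, in which the tool goes at most 41.7 mm and 7.16 degrees, less where a joint would pass 70% of its speed; a pose out of reach is approached as far as the arm can. A call is refused whole if a number of a shift passes 4.17 or a number of a turn 7.16, either way. A call with a gripper value outside its range is refused whole. The fingers move at their own pace and stop on an object; FORCE is the grip in N (left out, the last holds). Time passes only in rows, so rows that do not move let the fingers close. It gives the time, the measured TCP pose, the force, the opening and the grip force at its end, in the units of the state.
- robot.get_obs(): the state, without advancing time (a new reading comes with each control period).
- cams.camera(name): name is "scene" or "top"; returns a dict with "color" (384x512x3 uint8, blue, green, red), "depth" (384x512 float32, m along the optical axis (not along the pixel's ray), 0 where there is no reading), "fov_y" (degrees; the focal length in pixels is half the picture's height over the tangent of half this angle, whatever the lens; pixels are square), "cx", "cy" (the principal point, pixels), "view" (4x4, takes a point from world to camera coordinates). Camera axes: x right, y down, z forward; pixel columns grow to the right and rows downward; lengths in m; the calibration is good to about 2 mm. A picture is of the moment at which its call begins.
- robot.hand_in(): hands the job in; it is judged then, once.
The state is a dict: "time": time; "q": joint angles; "joint_velocities": joint speeds; "joint_torque": joint torques, N m; "position": TCP position; "tool_rot": TCP orientation; "ft_force": force on the tool from outside, world axes, zero at the start; "moment": the same for the moment, N m; "grip_width": finger opening in m; "grip_force": force on a finger pad.
Only numpy, scipy, OpenCV 4.12 (cv2) and the standard library are available. Lean on these libraries where they do the work, as an engineer would, in place of code of your own. Each camera call takes 0.05 s, during which the arm holds its last target. There are 200 camera calls.

### The job

To inspect the steel mill ball from its other side, turn the red clamp knob about a quarter turn anticlockwise (seen from above) so that its steel finger stands clear of the dish, then take the blue ball dish by its black bridge handle, lift it straight up out of its seat by about 10 cm and, in the air over the seat, turn it a quarter turn, either way. Move smoothly and keep the dish level so that the ball never rolls out past the yellow ring. Finish still holding the dish up there, level and still, handle crosswise to the way it sat and the ball at rest in the middle; leave the clamp open and do not disturb the timer, the dish stack or the marker.

Things in the scene. Friction and masses are not known exactly. Their poses are not given: they have to be found in the camera images.
- stand: fixed aluminium base plate, 215 x 130 x 14 mm, with the dish's seat and the clamp. Origin: at z = 0 below the seat's centre; x axis points from the clamp knob (105 mm away in -x) to the seat, z up. The seat, on the plate's top (z = 14 mm), is a ring 5 mm high round the dish's foot and two 14 mm high pins beside its yellow lug: the dish comes out only straight up and cannot turn in its seat.
- clamp (a joint): angle of the clamp knob about its vertical axis, rad: 0 = steel finger over the dish's lug (dish locked); grows anticlockwise seen from above; stop at 1.6. The finger is clear from about 0.6; open means above 1.2. Starts between 0 and 0.2. It stays where it is left; friction 0.05 N m.
- clamp_grip (a point): point to grip on the red grip bar on top of the clamp knob, on the knob's axis, 84 mm above the cart top. The bar is upright, 42 mm long and 12 mm wide; its top is 12 mm above this point, and 25 mm below this point it stands on a red disc 34 mm across. The point turns with the knob: its x axis runs along the bar, in the direction of the steel finger.
- dish_handle (a point): centre of the black bar of the bridge handle over the ball dish, 94 mm above the cart top while seated. The bar is level, 94 mm long (along this point's y), 12 mm wide (along x, the way to grip it), 18 mm high. It is straight above the dish's centre, so dish (about 0.22 kg) and ball (0.045 kg) hang balanced from its middle. Seated, its axes agree with the stand's; the lug is on the -x side.
- dish_floor (a point): centre of the dish's floor (upper side), 70 mm below dish_handle, same axes, 24 mm above the cart top while seated. The round blue dish is 116 mm across and 21 mm high; its floor is flat to 9 mm from the centre, then rises at 7 degrees, steeper beyond 32 mm; the yellow ring on it has a radius of 25 mm.
- ball_center (a point): centre of the loose steel ball, 22 mm in diameter, that lies in the middle of the dish; its axes turn as it rolls.
- timer: loose bench timer, 66 x 66 x 22 mm, beside the stand; not to be disturbed. Origin: centre of its underside.
- petri_stack: loose stack of pink round dishes, 61 mm across, 45 mm high, beside the stand; not to be disturbed. Origin: centre of its underside.
- marker: loose teal and white marker pen, 137 mm long, 13 mm thick, lying near the clamp; not to be disturbed. Origin: centre of its underside.

How it is judged:
By the outcome, as a careful person would: the job done as asked, in the order asked, and still so for the second after the job is handed in, while the arm keeps its last pose, push and grip.
It also fails if it takes over 64 s, if anything falls off the work surface, if the arm or the gripper's body presses on something with over 40 N, if the wrist force passes 120 N, or if a joint passes its speed limit or range.

## Working session

There is one attempt and no reset: what is moved stays moved. The work goes in short steps, Python scripts to look and compute and a shell command to move; the robot and the scene stay as the last step left them, time stands still between calls to the robot, and variables do not carry over. Pictures are saved under pics/ and viewed, at most 10 in all, crops included, and the job is handed in when it is done.

```bash
mkdir -p pics; ls; cat > h.py <<'E'
import numpy as np, cv2
from rig import robot, cams
def cap(name):
    c=cams.camera(name); d=c["depth"]; h,w=d.shape
    f=h/2/np.tan(np.radians(c["fov_y"])/2)
    u,v=np.meshgrid(np.arange(w),np.arange(h))
    P=np.stack([(u-c["cx"])/f*d,(v-c["cy"])/f*d,d,np.ones_like(d)],-1)@np.linalg.inv(np.array(c["view"])).T
    P=P[...,:3]; P[d==0]=np.nan
    return c["color"],P
E
python3 - <<'E'
from h import *
a,P=cap("scene"); b,Q=cap("top")
cv2.imwrite("pics/a.png",a); cv2.imwrite("pics/b.png",b)
np.savez("/tmp/s.npz",a=a,P=P,b=b,Q=Q)
o=robot.get_obs(); print(o)
E
```

```text
pics
{'time': 0.1, 'q': array([-1.38948769e+00,  5.28342650e-01,  1.43376075e+00, -1.54879580e-05,
        1.18139196e+00, -1.78497670e-01]), 'joint_velocities': array([ 0.00043445, -0.00099515, -0.00251909,  0.00075042, -0.00073227,
        0.00034153]), 'joint_torque': array([-5.72321710e-05, -4.40983808e+01, -1.77152073e+01,  6.33935072e-02,
        5.33641723e-02, -4.06225649e-05]), 'position': array([ 0.21997005, -0.58435208,  0.23869249]), 'tool_rot': array([ 9.83860054e-01,  1.78937107e-01, -8.49853219e-06, -9.51343704e-04]), 'ft_force': array([ 0.41420036,  0.73342838, -0.3915472 ]), 'moment': array([-0.01683012, -0.00804206,  0.01746984]), 'grip_force': 0.0, 'grip_width': 0.08701167644385294}
```

View pics/a.png

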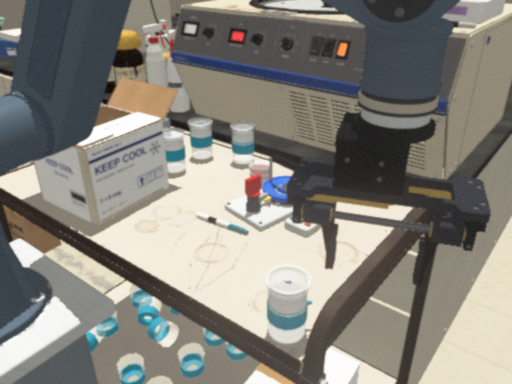

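View pics/b.png

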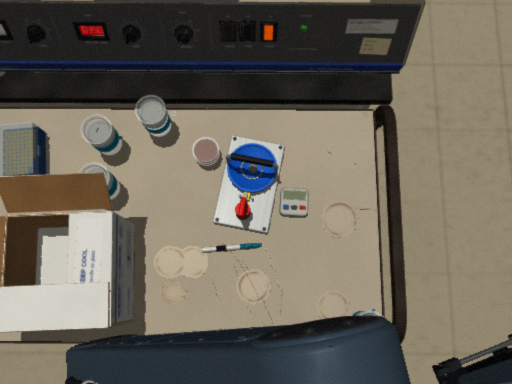

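The top view shows the stand's plate near (250,185), with the dish handle at (251,160) and the red knob at (243,207). The stack is at (206,151), the timer at (294,202) and the marker at (232,247).

```bash
cat >> h.py <<'E'
def rep(n,Q,m):
    p=Q[m]; p=p[~np.isnan(p).any(1)]
    if len(p)<3: print(n,len(p)); return
    c=np.median(p,0); (cx,cy),s,ang=cv2.minAreaRect(p[:,:2].astype(np.float32))
    w,V=np.linalg.eigh(np.cov(p[:,:2].T)); d=V[:,1]
    print(n,len(p),"med",c.round(4),"mean",p.mean(0).round(4),"rect",round(cx,4),round(cy,4),np.round(s,3),"axis deg",round(np.degrees(np.arctan2(d[1],d[0]))%180,1),"z",np.percentile(p[:,2],[5,95]).round(3))
def masks(b,Q,box=None):
    hsv=cv2.cvtColor(b,cv2.COLOR_BGR2HSV); H,S,V=cv2.split(hsv); z=Q[...,2]
    R=np.zeros(H.shape,bool)
    x0,x1,y0,y1=box or (200,300,125,240)
    R[y0:y1,x0:x1]=1
    return dict(red=R&((H<8)|(H>172))&(S>150)&(z>.05),redtop=R&((H<8)|(H>172))&(S>150)&(z>.085),
      blue=R&(H>100)&(H<125)&(S>150)&(z>.01)&(z<.07),
      handle=R&(V<60)&(z>.09)&(z<.12),plate=R&(S<40)&(V>120)&(z>.008)&(z<.02),yellow=R&(H>20)&(H<35)&(S>130)&(z>.015)&(z<.07))
E
python3 - <<'E'
from h import *
s=np.load("/tmp/s.npz"); b,Q=s["b"],s["Q"]
for k,m in masks(b,Q).items(): rep(k,Q,m)
for u,v in [(206,151),(294,202),(208,249),(258,245),(330,120),(150,110),(100,130)]: print(u,v,Q[v,u].round(3))
c=b[125:265,185:315]; cv2.imwrite("pics/c.png",cv2.resize(c,None,fx=4.2,fy=4.2,interpolation=cv2.INTER_CUBIC))
E
```

```text
red 199 med [ 0.5199 -0.1759  0.0921] mean [ 0.5195 -0.1761  0.0799] rect 0.5212 -0.1753 [0.032 0.035] axis deg 175.4 z [0.057 0.098]
redtop 107 med [ 0.5199 -0.1758  0.0961] mean [ 0.5203 -0.1756  0.0958] rect 0.5214 -0.1756 [0.012 0.04 ] axis deg 172.8 z [0.092 0.099]
blue 1427 med [ 0.6164 -0.1945  0.0301] mean [ 0.621  -0.1959  0.0302] rect 0.6142 -0.2212 [0.164 0.115] axis deg 8.6 z [0.024 0.036]
handle 249 med [ 0.6227 -0.1967  0.1023] mean [ 0.6229 -0.1955  0.1016] rect 0.6236 -0.1956 [0.092 0.011] axis deg 78.8 z [0.094 0.106]
plate 2576 med [ 0.5489 -0.1992  0.0144] mean [ 0.5672 -0.1938  0.0144] rect 0.5948 -0.1985 [0.241 0.207] axis deg 169.9 z [0.011 0.018]
yellow 26 med [ 0.5603 -0.1876  0.0306] mean [ 0.5615 -0.188   0.0314] rect 0.5784 -0.1921 [0.012 0.057] axis deg 158.9 z [0.027 0.038]
206 151 [ 0.659 -0.091  0.046]
294 202 [ 0.546 -0.293  0.019]
208 249 [ 0.438 -0.097  0.012]
258 245 [ 0.447 -0.211  0.013]
330 120 [ 0.753 -0.385 -0.001]
150 110 [0.737 0.03  0.099]
100 130 [0.69  0.137 0.097]
```

View pics/c.png

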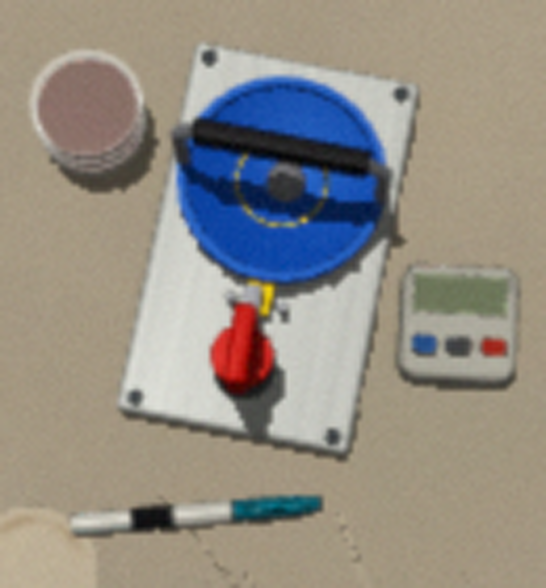

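The close crop shows a finger over the lug, with the knob about 4° from locked. My numbers agree with the description: knob to handle is 104.5 mm at -11.1°, and the handle bar lies at 78.8°. Next I check the path heights (the rail and the instrument).

```bash
python3 - <<'E'
from h import *
s=np.load("/tmp/s.npz"); b,Q,P=s["b"],s["Q"],s["P"]
for u,v in [(388,115),(390,160),(390,220),(397,300),(398,330),(470,360),(366,315),(250,100),(250,75),(250,66),(250,30)]: print("top",u,v,Q[v,u].round(3))
for u,v in [(150,290),(330,315),(370,260),(287,275),(250,345)]: print("scene",u,v,P[v,u].round(3))
d=np.array([.521,-.1755,.24])-np.array([.22,-.5844,.2387])
h=np.radians(20.6)
print("tool x,y",d[:2]@[np.cos(h),np.sin(h)],d[:2]@[np.sin(h),-np.cos(h)])
E
```

```text
top 388 115 [ 0.735 -0.503  0.08 ]
top 390 160 [ 0.63  -0.502  0.083]
top 390 220 [ 0.495 -0.495  0.083]
top 397 300 [ 0.327 -0.501  0.085]
top 398 330 [ 0.265 -0.503  0.071]
top 470 360 [ 0.235 -0.548  0.308]
top 366 315 [ 0.296 -0.432  0.098]
top 250 100 [ 0.792 -0.191  0.026]
top 250 75 [ 0.852 -0.19   0.034]
top 250 66 [ 0.766 -0.193  0.253]
top 250 30 [ 0.794 -0.193  0.335]
scene 150 290 [ 0.229 -0.155 -0.036]
scene 330 315 [ 0.269 -0.514  0.076]
scene 370 260 [ 0.41  -0.507  0.086]
scene 287 275 [ 0.283 -0.429  0.098]
scene 250 345 [ 0.23  -0.397 -0.026]
tool x,y 0.4256219702901136 -0.2768504079938509
```

```bash
python3 -m pendant '[{"jaw":1,"linear":[1.5,-1,0],"twist":0},{"jaw":1,"linear":[3,-1.95,0],"twist":0},{"jaw":1,"linear":[3,-1.95,0],"twist":0},{"jaw":1,"linear":[3,-1.95,0],"twist":0},{"jaw":1,"linear":[3,-1.95,0],"twist":0},{"jaw":1,"linear":[3,-1.95,0],"twist":0},{"jaw":1,"linear":[3,-1.95,0],"twist":0},{"jaw":1,"linear":[3,-1.95,0],"twist":0},{"jaw":1,"linear":[3,-1.95,0],"twist":0},{"jaw":1,"linear":[3,-1.95,0],"twist":0},{"jaw":1,"linear":[3,-1.95,0],"twist":0},{"jaw":1,"linear":[3,-1.95,0],"twist":0}]' 20
python3 -m pendant '[{"jaw":0.6,"linear":[3,-1.95,0],"twist":0},{"jaw":0.6,"linear":[3,-1.95,0],"twist":0},{"jaw":0.6,"linear":[2,-1.3,0],"twist":0},{"jaw":0.6,"linear":[0,0,2],"twist":5.6},{"jaw":0.6,"linear":[0,0,2],"twist":5.6},{"jaw":0.6,"linear":[0,0,2],"twist":5.6},{"jaw":0.6,"linear":[0,0,2],"twist":5.6},{"jaw":0.6,"linear":[0,0,0],"twist":5.4},{"jaw":0.6,"linear":[0,0,0],"twist":0},{"jaw":0.6,"linear":[0,0,0],"twist":0},{"jaw":0.6,"linear":[0,0,0],"twist":0}]'
cat >> h.py <<'E'
def go(x,y,z,ax):
    from scipy.spatial.transform import Rotation as Rn
    o=robot.get_obs(); R=Rn.from_quat(o["tool_rot"]).as_matrix()
    yl=np.degrees(np.arctan2(R[1,1],R[0,1])); t=(yl-ax+90)%180-90
    print("t",o["time"],"pos",o["position"].round(4),"tilt",R[2].round(3),"yline",round(yl,1),"move cm",(100*R.T@(np.array([x,y,z])-o["position"])).round(2),"twist(+cw)",round(t,1),"q",o["q"].round(2),"F",o["ft_force"].round(1),"w",o["grip_width"],"gf",o["grip_force"])
E
python3 - <<'E'
from h import *
b,Q=cap("top"); a,P=cap("scene"); cv2.imwrite("pics/d.png",a)
for k,m in masks(b,Q).items(): rep(k,Q,m)
go(.521,-.1755,.086,82.8)
E
```

```text
time: 1.1
position: [0.4645, -0.2516, 0.2393]
tool_rot: [0.984, 0.179, -0.0, -0.0]
ft_force: [0.2, -1.1, -0.0]
grip_width: 0.087
grip_force: 0.0
time: 2.02
position: [0.5209, -0.1768, 0.1599]
tool_rot: [0.998, -0.062, 0.0, 0.0]
ft_force: [-0.1, 0.6, 0.5]
grip_width: 0.0521
grip_force: 0.0
red 1
redtop 1
blue 0
handle 0
plate 375 med [ 0.6694 -0.2503  0.015 ] mean [ 0.6182 -0.2557  0.0151] rect 0.5921 -0.2423 [0.161 0.193] axis deg 14.4 z [0.011 0.019]
yellow 0
t 2.1167 pos [ 0.521  -0.1768  0.1602] tilt [ 0.001  0.001 -1.   ] yline -97.1 move cm [-0.02 -0.13  7.42] twist(+cw) 0.1 q [-0.53  0.54  1.7   0.    0.91  1.16] F [-0.5 -0.5  0.4] w 0.052373815481063936 gf 0.0
```

View pics/d.png

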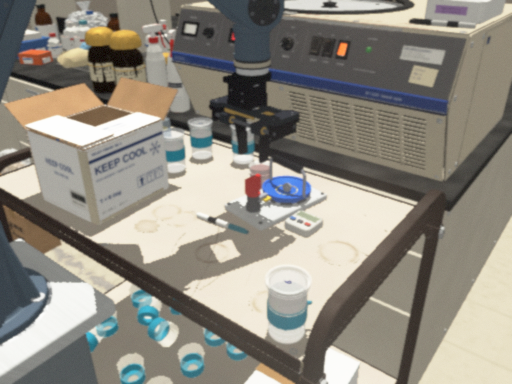

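The scene view shows the open gripper directly over the red knob at (253,190), with nothing touching. I descend, close and check.

```bash
python3 -m pendant '[{"jaw":0.6,"linear":[0,-0.13,1],"twist":0},{"jaw":0.6,"linear":[0,0,1.5],"twist":0},{"jaw":0.6,"linear":[0,0,1.5],"twist":0},{"jaw":0.6,"linear":[0,0,1.5],"twist":0},{"jaw":0.6,"linear":[0,0,1.3],"twist":0},{"jaw":0.6,"linear":[0,0,0.6],"twist":0},{"jaw":0.6,"linear":[0,0,0],"twist":0},{"jaw":0.6,"linear":[0,0,0],"twist":0}]' 20
python3 -m pendant '[{"jaw":0,"linear":[0,0,0],"twist":0},{"jaw":0,"linear":[0,0,0],"twist":0},{"jaw":0,"linear":[0,0,0],"twist":0},{"jaw":0,"linear":[0,0,0],"twist":0},{"jaw":0,"linear":[0,0,0],"twist":0},{"jaw":0,"linear":[0,0,0],"twist":0},{"jaw":0,"linear":[0,0,0],"twist":0},{"jaw":0,"linear":[0,0,0],"twist":0}]' 20
```

```text
time: 2.78
position: [0.5207, -0.1752, 0.0854]
tool_rot: [0.998, -0.063, -0.0, -0.0]
ft_force: [0.0, -0.7, 0.3]
grip_width: 0.0522
grip_force: 0.0
time: 3.45
position: [0.5207, -0.1754, 0.0857]
tool_rot: [0.998, -0.063, 0.0, 0.0]
ft_force: [-0.7, -0.3, 1.1]
grip_width: 0.0117
grip_force: 20.0
```

The bar is gripped at a width of 11.7 mm. I turn it 80° anticlockwise, which is negative twist.

```bash
python3 -m pendant '[{"jaw":0,"linear":[0,0,0],"twist":-3},{"jaw":0,"linear":[0,0,0],"twist":-4},{"jaw":0,"linear":[0,0,0],"twist":-4},{"jaw":0,"linear":[0,0,0],"twist":-4},{"jaw":0,"linear":[0,0,0],"twist":-4},{"jaw":0,"linear":[0,0,0],"twist":-4},{"jaw":0,"linear":[0,0,0],"twist":-4},{"jaw":0,"linear":[0,0,0],"twist":-4},{"jaw":0,"linear":[0,0,0],"twist":-4},{"jaw":0,"linear":[0,0,0],"twist":-4},{"jaw":0,"linear":[0,0,0],"twist":-4},{"jaw":0,"linear":[0,0,0],"twist":-4}]' 20
python3 -m pendant '[{"jaw":0,"linear":[0,0,0],"twist":-4},{"jaw":0,"linear":[0,0,0],"twist":-4},{"jaw":0,"linear":[0,0,0],"twist":-4},{"jaw":0,"linear":[0,0,0],"twist":-4},{"jaw":0,"linear":[0,0,0],"twist":-4},{"jaw":0,"linear":[0,0,0],"twist":-4},{"jaw":0,"linear":[0,0,0],"twist":-4},{"jaw":0,"linear":[0,0,0],"twist":-3},{"jaw":0,"linear":[0,0,0],"twist":-2},{"jaw":0,"linear":[0,0,0],"twist":0},{"jaw":0,"linear":[0,0,0],"twist":0},{"jaw":0,"linear":[0,0,0],"twist":0}]' 20
python3 -c "
from h import *
go(.6236,-.1956,.18,-11.2)"
```

```text
time: 4.45
position: [0.5209, -0.1761, 0.0857]
tool_rot: [0.94, 0.342, 0.0, 0.001]
ft_force: [-0.9, -3.3, 0.1]
grip_width: 0.0119
grip_force: 20.0
time: 5.45
position: [0.5214, -0.1763, 0.0857]
tool_rot: [0.805, 0.593, 0.0, 0.001]
ft_force: [0.3, -5.1, -0.9]
grip_width: 0.0121
grip_force: 20.0
t 5.45 pos [ 0.5214 -0.1763  0.0857] tilt [-0.001  0.002 -1.   ] yline -17.2 move cm [ 1.17 10.35 -9.41] twist(+cw) -6.0 q [-0.53  0.66  1.75 -0.    0.74 -0.23] F [ 0.3 -5.1 -0.9] w 0.012148775339214294 gf 19.999865081626922
```

```bash
python3 -m pendant '[{"jaw":0.5,"linear":[0,0,0],"twist":0},{"jaw":0.5,"linear":[0,0,0],"twist":0},{"jaw":0.5,"linear":[0,0,0],"twist":0},{"jaw":0.5,"linear":[0,0,0],"twist":0},{"jaw":0.5,"linear":[0,0,0],"twist":0},{"jaw":0.5,"linear":[0,0,-1],"twist":0},{"jaw":0.5,"linear":[0,0,-2],"twist":0},{"jaw":0.5,"linear":[0,0,-2],"twist":0},{"jaw":0.5,"linear":[0,0,-2],"twist":0},{"jaw":0.5,"linear":[0,0,-2],"twist":0},{"jaw":0.5,"linear":[0,0,-0.5],"twist":0}]' 20
python3 -m pendant '[{"jaw":0.6,"linear":[0.2,2,0],"twist":0},{"jaw":0.6,"linear":[0.3,2.5,0],"twist":0},{"jaw":0.6,"linear":[0.3,2.5,0],"twist":0},{"jaw":0.6,"linear":[0.3,2.5,0],"twist":0},{"jaw":0.6,"linear":[0.07,0.85,0],"twist":-3},{"jaw":0.6,"linear":[0,0,0],"twist":-3},{"jaw":0.6,"linear":[0,0,0],"twist":0},{"jaw":0.6,"linear":[0,0,0],"twist":0},{"jaw":0.6,"linear":[0,0,0],"twist":0}]'
python3 - <<'E'
from h import *
b,Q=cap("top"); a,P=cap("scene")
for k,m in masks(b,Q).items(): rep(k,Q,m)
for k,m in masks(a,P,(200,340,150,250)).items(): rep("s "+k,P,m)
go(.6236,-.1956,.092,-11.2)
cv2.imwrite("pics/e.png",np.hstack([cv2.resize(x,None,fx=3,fy=3) for x in (b[125:265,185:315],a[120:260,200:330])]))
E
```

```text
time: 6.37
position: [0.5223, -0.1759, 0.1842]
tool_rot: [0.805, 0.594, 0.001, 0.003]
ft_force: [0.2, 0.2, 1.0]
grip_width: 0.0441
grip_force: 0.0
time: 7.12
position: [0.6223, -0.1943, 0.1802]
tool_rot: [0.773, 0.634, -0.0, -0.001]
ft_force: [-0.4, 0.7, -0.5]
grip_width: 0.0523
grip_force: 0.0
red 197 med [ 0.5177 -0.1752  0.0921] mean [ 0.5182 -0.1753  0.0813] rect 0.5209 -0.1756 [0.031 0.034] axis deg 72.8 z [0.058 0.098]
redtop 110 med [ 0.5202 -0.1759  0.0954] mean [ 0.5206 -0.176   0.0952] rect 0.5212 -0.1764 [0.04  0.012] axis deg 72.8 z [0.09  0.099]
blue 373 med [ 0.5994 -0.2311  0.0324] mean [ 0.6026 -0.2242  0.0321] rect 0.5857 -0.2436 [0.117 0.112] axis deg 149.4 z [0.026 0.037]
handle 40 med [ 0.6148 -0.2335  0.1024] mean [ 0.6156 -0.234   0.1016] rect 0.6167 -0.2346 [0.013 0.011] axis deg 55.1 z [0.093 0.106]
plate 906 med [ 0.5484 -0.1463  0.0142] mean [ 0.5579 -0.1644  0.0143] rect 0.5716 -0.2113 [0.132 0.244] axis deg 140.0 z [0.011 0.018]
yellow 54 med [ 0.5592 -0.1831  0.0304] mean [ 0.559  -0.1828  0.0302] rect 0.5592 -0.1828 [0.015 0.019] axis deg 168.5 z [0.027 
[... 338 characters left out ...]
18  0.0298] rect 0.6195 -0.1802 [0.106 0.076] axis deg 169.6 z [0.026 0.034]
s handle 189 med [ 0.6193 -0.1982  0.0998] mean [ 0.6192 -0.1982  0.0985] rect 0.6232 -0.1994 [0.091 0.017] axis deg 78.6 z [0.092 0.103]
s plate 1996 med [ 0.5368 -0.2289  0.0134] mean [ 0.5518 -0.2091  0.0136] rect 0.6229 -0.122 [0.4   0.373] axis deg 69.4 z [0.009 0.018]
s yellow 26 med [ 0.555  -0.1864  0.0293] mean [ 0.5549 -0.1864  0.0293] rect 0.5553 -0.1862 [0.017 0.015] axis deg 35.0 z [0.027 0.031]
t 7.2167 pos [ 0.6225 -0.1944  0.1805] tilt [ 0.    -0.001 -1.   ] yline -11.2 move cm [-0.09  0.14  8.85] twist(+cw) -0.0 q [-0.47  0.63  1.41  0.    1.1  -0.28] F [ 0.5  0.9 -0.1] w 0.052209580262343395 gf 0.0
```

View pics/e.png

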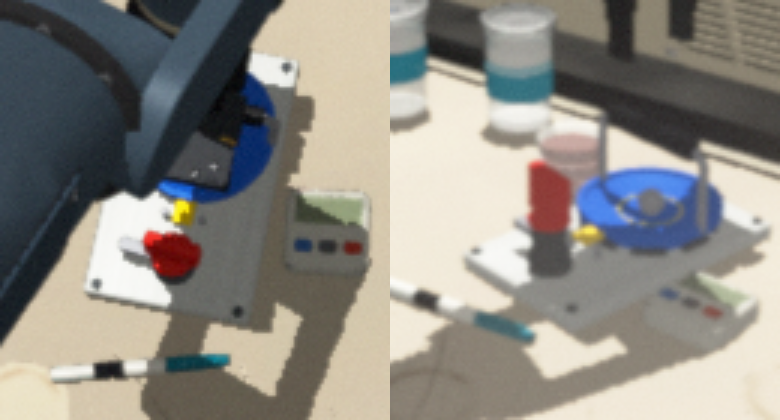

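The knob bar is now at 72.8°, so the clamp is at about 1.46 rad. The picture shows the finger pointing aside at (130,245), the lug at (183,212) free, and the ball in the middle of the ring. Now I descend to the handle and close.

```bash
python3 -m pendant '[{"jaw":0.6,"linear":[-0.09,0.14,0.8],"twist":0},{"jaw":0.6,"linear":[0,0,1.5],"twist":0},{"jaw":0.6,"linear":[0,0,1.5],"twist":0},{"jaw":0.6,"linear":[0,0,1.5],"twist":0},{"jaw":0.6,"linear":[0,0,1.5],"twist":0},{"jaw":0.6,"linear":[0,0,1.2],"twist":0},{"jaw":0.6,"linear":[0,0,0.6],"twist":0},{"jaw":0.6,"linear":[0,0,0.2],"twist":0},{"jaw":0.35,"linear":[0,0,0],"twist":0},{"jaw":0.35,"linear":[0,0,0],"twist":0},{"jaw":0.35,"linear":[0,0,0],"twist":0}]' 8
python3 -m pendant '[{"jaw":0.25,"linear":[0,0,0],"twist":0},{"jaw":0.2,"linear":[0,0,0],"twist":0},{"jaw":0.17,"linear":[0,0,0],"twist":0},{"jaw":0.14,"linear":[0,0,0],"twist":0},{"jaw":0.11,"linear":[0,0,0],"twist":0},{"jaw":0.08,"linear":[0,0,0],"twist":0},{"jaw":0.05,"linear":[0,0,0],"twist":0},{"jaw":0,"linear":[0,0,0],"twist":0},{"jaw":0,"linear":[0,0,0],"twist":0},{"jaw":0,"linear":[0,0,0],"twist":0}]' 8
python3 -m pendant '[{"jaw":0,"linear":[0,0,0],"twist":0},{"jaw":0,"linear":[0,0,0],"twist":0},{"jaw":0,"linear":[0,0,0],"twist":0}]' 30
python3 -c "
from h import *
go(.6236,-.1956,.092,-11.2)"
```

```text
time: 8.13
position: [0.6249, -0.1961, 0.0935]
tool_rot: [0.773, 0.635, 0.0, 0.001]
ft_force: [-0.3, 0.0, 0.5]
grip_width: 0.0395
grip_force: 0.0
time: 8.97
position: [0.6246, -0.1959, 0.0927]
tool_rot: [0.773, 0.635, 0.0, 0.0]
ft_force: [2.4, 0.2, 1.4]
grip_width: 0.0122
grip_force: 8.0
time: 9.22
position: [0.6246, -0.1959, 0.0927]
tool_rot: [0.773, 0.635, 0.0, 0.0]
ft_force: [2.2, -0.6, 0.7]
grip_width: 0.0117
grip_force: 30.0
t 9.2167 pos [ 0.6246 -0.1959  0.0927] tilt [-0.     0.001 -1.   ] yline -11.2 move cm [ 0.01 -0.1   0.07] twist(+cw) 0.0 q [-0.47  0.74  1.47  0.    0.93 -0.28] F [ 2.2 -0.6  0.7] w 0.011674728669285058 gf 29.999750247225165
```

```bash
python3 -m pendant '[{"jaw":0,"linear":[0,0,-0.1],"twist":0},{"jaw":0,"linear":[0,0,-0.2],"twist":0},{"jaw":0,"linear":[0,0,-0.3],"twist":0},{"jaw":0,"linear":[0,0,-0.3],"twist":0},{"jaw":0,"linear":[0,0,-0.3],"twist":0},{"jaw":0,"linear":[0,0,-0.3],"twist":0},{"jaw":0,"linear":[0,0,-0.3],"twist":0},{"jaw":0,"linear":[0,0,-0.2],"twist":0},{"jaw":0,"linear":[0,0,-0.1],"twist":0},{"jaw":0,"linear":[0,0,0],"twist":0},{"jaw":0,"linear":[0,0,0],"twist":0}]' 30
cat > look.py <<'E'
from h import *
import sys
a,P=cap("scene"); 
for k,m in masks(a,P,(200,340,110,250)).items():
    if k in("redtop",): rep("s "+k,P,m)
H,S,V=cv2.split(cv2.cvtColor(a,cv2.COLOR_BGR2HSV)); R=np.zeros(H.shape,bool); R[110:250,200:340]=1
z=P[...,2]; near=R&(np.hypot(P[...,0]-.624,P[...,1]+.196)<.075)
rep("blue",P,near&(H>100)&(H<125)&(S>150)); rep("ball",P,near&(np.hypot(P[...,0]-.624,P[...,1]+.196)<.03)&(S<110)&(V>40)&(V<170)&(z>.03)&(z<robot.get_obs()["position"][2]-.04))
go(.6246,-.1959,.192,-11.2)
cv2.imwrite(sys.argv[1],cv2.resize(a[110:250,200:340],None,fx=4,fy=4))
E
python3 look.py pics/f.png
```

```text
time: 10.13
position: [0.6242, -0.1958, 0.1136]
tool_rot: [0.773, 0.635, -0.0, -0.0]
ft_force: [0.3, 0.5, -3.2]
grip_width: 0.0115
grip_force: 30.0
s redtop 59 med [ 0.5135 -0.183   0.0916] mean [ 0.5139 -0.1821  0.0914] rect 0.5141 -0.1816 [0.038 0.008] axis deg 73.7 z [0.086 0.096]
blue 324 med [ 0.641  -0.1682  0.0504] mean [ 0.6347 -0.1751  0.0505] rect 0.6325 -0.1861 [0.079 0.109] axis deg 145.2 z [0.046 0.055]
ball 130 med [ 0.6142 -0.2051  0.0482] mean [ 0.615  -0.2037  0.0521] rect 0.6197 -0.1992 [0.047 0.051] axis deg 124.3 z [0.044 0.065]
t 10.1833 pos [ 0.6241 -0.1957  0.1135] tilt [ 0. -0. -1.] yline -11.2 move cm [-0.01  0.05 -7.85] twist(+cw) 0.0 q [-0.47  0.72  1.46  0.    0.97 -0.28] F [-0.   0.5 -3.1] w 0.011389846436355485 gf 29.99966997653246
```

View pics/f.png

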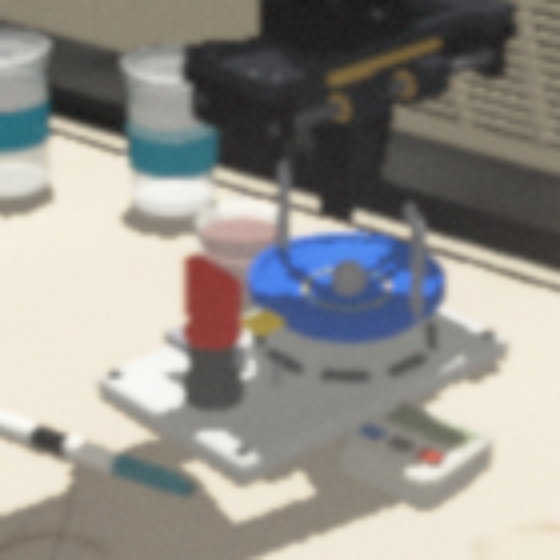

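The dish is up 2 cm and level, with the ball centred in the ring at (350,277). The load on the wrist is about 3 N. I lift the rest.

```bash
python3 -m pendant '[{"jaw":0,"linear":[0,0,-0.2],"twist":0},{"jaw":0,"linear":[0,0,-0.5],"twist":0},{"jaw":0,"linear":[0,0,-0.8],"twist":0},{"jaw":0,"linear":[0,0,-1],"twist":0},{"jaw":0,"linear":[0,0,-1],"twist":0},{"jaw":0,"linear":[0,0,-1],"twist":0},{"jaw":0,"linear":[0,0,-1],"twist":0},{"jaw":0,"linear":[0,0,-1],"twist":0},{"jaw":0,"linear":[0,0,-0.7],"twist":0},{"jaw":0,"linear":[0,0,-0.4],"twist":0},{"jaw":0,"linear":[0,0,-0.2],"twist":0},{"jaw":0,"linear":[0,0,0],"twist":0}]' 30
python3 -c "
from h import *
go(.6246,-.1959,.1927,78.8)"
```

```text
time: 11.18
position: [0.6243, -0.1958, 0.192]
tool_rot: [0.773, 0.635, 0.0, 0.0]
ft_force: [-0.6, -0.2, -3.3]
grip_width: 0.0117
grip_force: 30.0
t 11.1833 pos [ 0.6243 -0.1958  0.192 ] tilt [-0.     0.001 -1.   ] yline -11.2 move cm [-0.    0.03 -0.07] twist(+cw) -90.0 q [-0.47  0.62  1.4   0.    1.12 -0.28] F [-0.6 -0.2 -3.3] w 0.011731271512459429 gf 29.99980411492288
```

```bash
python3 -m pendant '[{"jaw":0,"linear":[0,0,0],"twist":0.5},{"jaw":0,"linear":[0,0,0],"twist":1},{"jaw":0,"linear":[0,0,0],"twist":1.5},{"jaw":0,"linear":[0,0,0],"twist":2},{"jaw":0,"linear":[0,0,0],"twist":2.5},{"jaw":0,"linear":[0,0,0],"twist":3},{"jaw":0,"linear":[0,0,0],"twist":3},{"jaw":0,"linear":[0,0,0],"twist":3},{"jaw":0,"linear":[0,0,0],"twist":3},{"jaw":0,"linear":[0,0,0],"twist":3},{"jaw":0,"linear":[0,0,0],"twist":3},{"jaw":0,"linear":[0,0,0],"twist":3}]' 30
python3 -m pendant '[{"jaw":0,"linear":[0,0,0],"twist":3},{"jaw":0,"linear":[0,0,0],"twist":3},{"jaw":0,"linear":[0,0,0],"twist":3},{"jaw":0,"linear":[0,0,0],"twist":3},{"jaw":0,"linear":[0,0,0],"twist":3},{"jaw":0,"linear":[0,0,0],"twist":3},{"jaw":0,"linear":[0,0,0],"twist":3},{"jaw":0,"linear":[0,0,0],"twist":3},{"jaw":0,"linear":[0,0,0],"twist":3},{"jaw":0,"linear":[0,0,0],"twist":3},{"jaw":0,"linear":[0,0,0],"twist":3},{"jaw":0,"linear":[0,0,0],"twist":3}]' 30
python3 -m pendant '[{"jaw":0,"linear":[0,0,0],"twist":3},{"jaw":0,"linear":[0,0,0],"twist":3},{"jaw":0,"linear":[0,0,0],"twist":3},{"jaw":0,"linear":[0,0,0],"twist":3},{"jaw":0,"linear":[0,0,0],"twist":3},{"jaw":0,"linear":[0,0,0],"twist":3},{"jaw":0,"linear":[0,0,0],"twist":2.5},{"jaw":0,"linear":[0,0,0],"twist":2},{"jaw":0,"linear":[0,0,0],"twist":1.5},{"jaw":0,"linear":[0,0,0],"twist":1},{"jaw":0,"linear":[0,0,0],"twist":0.5},{"jaw":0,"linear":[0,0,0],"twist":0}]' 30
python3 -m pendant '[{"jaw":0,"linear":[0,0,0],"twist":0},{"jaw":0,"linear":[0,0,0],"twist":0},{"jaw":0,"linear":[0,0,0],"twist":0},{"jaw":0,"linear":[0,0,0],"twist":0},{"jaw":0,"linear":[0,0,0],"twist":0},{"jaw":0,"linear":[0,0,0],"twist":0},{"jaw":0,"linear":[0,0,0],"twist":0},{"jaw":0,"linear":[0,0,0],"twist":0},{"jaw":0,"linear":[0,0,0],"twist":0},{"jaw":0,"linear":[0,0,0],"twist":0},{"jaw":0,"linear":[0,0,0],"twist":0},{"jaw":0,"linear":[0,0,0],"twist":0}]' 30
python3 look.py pics/g.png
```

```text
time: 12.18
position: [0.6239, -0.1956, 0.1907]
tool_rot: [0.906, 0.424, -0.0, -0.001]
ft_force: [0.6, -0.0, -2.5]
grip_width: 0.0116
grip_force: 30.0
time: 13.18
position: [0.6239, -0.1956, 0.1907]
tool_rot: [0.992, 0.123, -0.001, -0.0]
ft_force: [0.2, 0.0, -2.9]
grip_width: 0.0117
grip_force: 30.0
time: 14.18
position: [0.624, -0.1957, 0.1911]
tool_rot: [0.995, -0.098, -0.0, -0.0]
ft_force: [0.1, -0.9, -2.9]
grip_width: 0.0111
grip_force: 30.0
time: 15.18
position: [0.6242, -0.1958, 0.1916]
tool_rot: [0.995, -0.097, 0.0, -0.0]
ft_force: [0.2, 0.1, -3.4]
grip_width: 0.0117
grip_force: 30.0
s redtop 56 med [ 0.514  -0.1797  0.0924] mean [ 0.5144 -0.1807  0.0917] rect 0.5158 -0.1804 [0.037 0.007] axis deg 72.2 z [0.085 0.096]
blue 317 med [ 0.6552 -0.1964  0.1287] mean [ 0.6515 -0.1967  0.1287] rect 0.6285 -0.2005 [0.108 0.099] axis deg 90.6 z [0.124 0.133]
ball 133 med [ 0.6132 -0.1999  0.1258] mean [ 0.6146 -0.1985  0.1299] rect 0.6175 -0.1976 [0.045 0.051] axis deg 98.1 z [0.123 0.143]
t 15.2333 pos [ 0.6242 -0.1958  0.1916] tilt [ 0. -0. -1.] yline -101.2 move cm [ 0.04  0.01 -0.04] twist(+cw) -90.0 q [-0.47  0.62  1.4   0.    1.12  1.29] F [-0.5  0.8 -2.8] w 0.01150787970329928 gf 29.99980422668159
```

View pics/g.png

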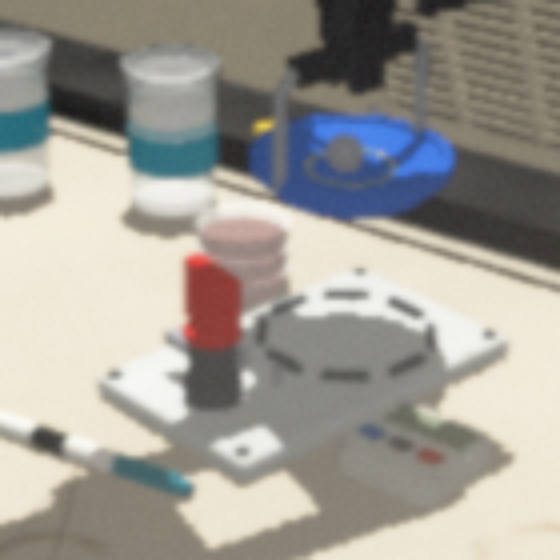

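The dish is turned a quarter turn with the lug now at the left rear (262,127), and the ball is inside the ring near (345,152). The seat is empty, and the timer, stack and marker look untouched. I wait for the ball to settle and check tilt and ball position.

```bash
python3 -m pendant '[{"jaw":0,"linear":[0,0,0],"twist":0},{"jaw":0,"linear":[0,0,0],"twist":0},{"jaw":0,"linear":[0,0,0],"twist":0},{"jaw":0,"linear":[0,0,0],"twist":0},{"jaw":0,"linear":[0,0,0],"twist":0},{"jaw":0,"linear":[0,0,0],"twist":0},{"jaw":0,"linear":[0,0,0],"twist":0},{"jaw":0,"linear":[0,0,0],"twist":0},{"jaw":0,"linear":[0,0,0],"twist":0},{"jaw":0,"linear":[0,0,0],"twist":0},{"jaw":0,"linear":[0,0,0],"twist":0},{"jaw":0,"linear":[0,0,0],"twist":0}]' 30
cat > t.py <<'E'
from h import *
for i in range(3):
    a,P=cap("scene"); o=robot.get_obs(); c=o["position"]; H,S,V=cv2.split(cv2.cvtColor(a,cv2.COLOR_BGR2HSV))
    X=P-c; r=np.hypot(X[...,0],X[...,1]); fl=X[...,2]+.0685
    m=(H>100)&(H<125)&(S>150)&(r<.052)&(abs(fl)<.025); p=X[m]; rr=r[m]
    A=np.c_[np.ones(len(p)),p[:,:2],rr,rr**2,rr**3]; s=np.linalg.lstsq(A,p[:,2],rcond=None)[0]
    b=(S<110)&(r<.03)&(fl>.006)&(fl<.03)&(V>30); q=X[b]
    # sphere centre fit, R=11 mm
    from scipy.optimize import least_squares
    f=least_squares(lambda k:np.linalg.norm(q-k,axis=1)-.011,[0,0,-.06],loss="soft_l1",f_scale=.001).x
    v,u=np.nonzero(b)
    print("t",round(o["time"],2),"tilt deg",np.degrees(s[1:3]).round(2),len(p),"ball rel tcp mm",(f*1000).round(1),len(q),"px",u.mean().round(2),v.mean().round(2))
E
python3 t.py
```

```text
time: 16.23
position: [0.6242, -0.1958, 0.1915]
tool_rot: [0.995, -0.097, 0.0, -0.0]
ft_force: [-0.6, 0.3, -2.8]
grip_width: 0.0116
grip_force: 30.0
t 16.28 tilt deg [0.42 1.01] 280 ball rel tcp mm [ -4.1   0.4 -58.5] 60 px 285.97 147.55
t 16.33 tilt deg [0.79 0.79] 284 ball rel tcp mm [ -4.1   0.4 -58.6] 57 px 286.09 147.47
t 16.38 tilt deg [0.21 0.96] 272 ball rel tcp mm [ -4.2  -0.2 -58.5] 57 px 286.04 147.4
```

```bash
python3 -m pendant '[{"jaw":0,"linear":[0,0,0],"twist":0},{"jaw":0,"linear":[0,0,0],"twist":0},{"jaw":0,"linear":[0,0,0],"twist":0},{"jaw":0,"linear":[0,0,0],"twist":0},{"jaw":0,"linear":[0,0,0],"twist":0},{"jaw":0,"linear":[0,0,0],"twist":0},{"jaw":0,"linear":[0,0,0],"twist":0},{"jaw":0,"linear":[0,0,0],"twist":0},{"jaw":0,"linear":[0,0,0],"twist":0},{"jaw":0,"linear":[0,0,0],"twist":0},{"jaw":0,"linear":[0,0,0],"twist":0},{"jaw":0,"linear":[0,0,0],"twist":0}]' 30
python3 t.py
```

```text
time: 17.38
position: [0.6242, -0.1958, 0.1915]
tool_rot: [0.995, -0.097, -0.0, -0.0]
ft_force: [-0.5, -0.0, -2.4]
grip_width: 0.0115
grip_force: 30.0
t 17.43 tilt deg [0.59 0.96] 275 ball rel tcp mm [ -3.4   0.2 -58.2] 61 px 286.07 147.64
t 17.48 tilt deg [0.02 0.79] 274 ball rel tcp mm [ -3.8   0.4 -58.4] 59 px 285.92 147.49
t 17.53 tilt deg [0.46 1.  ] 274 ball rel tcp mm [ -4.   -0.  -58.7] 59 px 285.98 147.49
```

The ball is still, within 4 mm of centre (inside the 9 mm flat). Tilt is at most about 1° and the dish is 99 mm up, so I hand in.

```bash
python3 -c "
from rig import robot
print(robot.hand_in())"
```

```text
the job is handed in; nothing more can be done
None
```

Job handed in, result not reported back: the clamp is open at about 1.46 rad, and the dish is held level about 10 cm over its seat, turned a quarter turn, with the ball at rest within about 4 mm of the middle.

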